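# Press the flask stopper home and prove it with a pull gauge

### The job

Press the stopper with the pull gauge fully home in the neck of its leaning flask. Then take the gauge's knob, draw it out slowly in line with the neck until the gauge shows 8 N (never as much as 10 N), keep it there for a full second to prove that the stopper holds, ease it back to zero without letting it snap, and let go. Do not bump the glass flask or displace the other things on the bench.

Things in the scene. Friction and masses are not known exactly. Their poses are not given: they have to be found in the camera images.
- knob (a point): centre of the gauge's knob: a plain steel cylinder, 32 mm across and 22 mm long, on an 8 mm stem. The point's z axis is the common axis of neck, stopper and gauge, pointing out of the flask; it leans 35 degrees from vertical, roughly towards the robot. Nothing turns about this axis. With the gauge at zero, pushing the knob inwards bears rigidly on the stopper
- barrel (a point): centre of the outer end of the gauge's aluminium barrel (24 mm across, 50 mm long, fixed on the stopper's collar); z axis as the knob's. With the gauge at zero the knob's centre is 25 mm further out: 14 mm of free stem, then the knob
- collar (a point): centre of the underside of the stopper's collar (black rubber, 40 mm across, 8 mm thick), 83 mm inwards from the knob's centre when the gauge is at zero; z axis as the knob's. Fully home, the collar lies on the rim of the neck
- stopper (a joint): how far the stopper stands out of the neck, m: 0 = fully home (collar on the rim, a firm stop); it starts 6 to 14 mm out. It is a tight fit: about 13 N along the axis moves it, inwards or outwards, and it stays where it is left
- gauge (a joint): how far the gauge's knob and stem are drawn out of the barrel, m: 0 = no pull, spring-loaded back to 0, 3 mm for each newton (8 N = 24 mm, 10 N = 30 mm; end of travel 42 mm). The stem has a thin dark ring every 2 N that comes out of the barrel as it is pulled, and a broad, 3 mm, dark ring that comes out at 8 N
- stand: heavy fixed retort stand of the task's flask: grey base 200 x 130 x 28 mm, rod 12 x 460 mm. Origin on the bench under the flask's belly; x axis points to the rod, 120 mm away; the neck leans to -x
- ring (a point): centre of the stand's empty iron support ring, 119 mm across, level, fixed 385 mm above the bench over the flask; axes as the stand's. Its edge stands about 120 mm above the knob and just behind it, so that a vertical gripper has no room over the knob
- stand_flask: the task's round glass flask, fixed in the stand's clamp: 84 mm belly, origin at the belly's centre 105 mm above the bench, z axis along the neck (34 mm across), rim 105 mm from the origin
- other_stand: bystander: another fixed retort stand, base, rod and leaning flask as on the first but with a plain rubber bung, no gauge and no ring. Origin and axes as of the first; the two stands change places from run to run
- tripod: bystander: loose iron tripod, 128 mm across the feet, 193 mm high, square wire gauze on top; origin under its centre
- burner: bystander: loose gas burner, 76 mm foot, 130 mm high; origin under its centre
- beaker: bystander: loose glass beaker, 68 mm across, 85 mm high; origin under its centre
- jar: bystander: loose amber glass jar, 60 mm across, 100 mm high; origin under its centre
- dish: bystander: loose white porcelain dish, 90 mm across, 35 mm high; origin under its centre
- bung: bystander: loose spare cork bung, 35 mm across, 28 mm high; origin under its centre
- scoop: bystander: loose steel spoon, 170 mm long, lying flat; origin near its middle

How it is judged:
By the outcome, as a careful person would: the job done as asked, in the order asked, and still so for the second after the job is handed in, with the robot touching nothing.
It also fails if it takes over 51 s, if anything falls off the work surface, if the arm or the gripper's body presses on something with over 40 N, if the wrist force passes 120 N, or if a joint passes its speed limit or range.

### The arm

A 6-joint arm with a two-finger parallel gripper is mounted at the origin on the work surface. World frame = base frame: x ahead of the robot, y to its left, z up, the work surface at z = 0. Lengths are in m, angles in rad, forces in N, time in s.
With the tool pointing down it reaches from about 0.3 to 0.875 m from the base axis. Payload 6.4 kg.
Tool frame: the origin (TCP) lies between the finger pads; the fingertips stand 25 mm ahead of it and the grasp point (between the pads) lies 6 mm ahead of it; z points along the fingers, y is the line along which they close (so a half turn about z gives the same grasp; the last joint's range is limited). The gripper opens to 85 mm and grips with 20 to 120 N. Pads are 22 mm wide; open, the fingers measure 114 mm over their backs; the gripper's body (76 mm by 85 mm) begins 54 mm behind the grasp point. The pads swing forward as they close: fully open they stand 13 mm farther back than shut.
Start: joints at [0.921, 0.181, 1.607, -0, 1.354, -0.206], TCP at [0.247, 0.519, 0.256] pointing down, gripper open.
Joint ranges: [-2.99, 2.99], [-0.89, 2.07], [0.3, 2.58], [-1.14, 4.28], [0, 2.63], [-3.12, 3.12]. Speed limits (rad/s): [2.57, 2.57, 3.01, 3.14, 3.14, 3.14].

### API

Orientations are given as a unit quaternion [w, x, y, z].
In Python, from bench import ctrl gives the robot as it stands.
- The arm moves only by the tool servo_tool, never from a script. Its argument "series" is text: rows parted by semicolons, each of 7 numbers parted by spaces: the gripper command: -1 is fully open, 1 is shut, values between are in proportion, then the shift along the tool's x, y, z in m, then the turn, a rotation vector about the tool's x, y, z in degrees. A call has 1 to 12 rows; each row is the pose to reach, as a shift and turn from the pose commanded when the call began, along the tool's axes at that moment; what a row does not reach only later rows make up. A row lasts 1/12 s, in which the tool goes at most 41.7 mm and 7.16 degrees, less where a joint would pass 70% of its speed; a pose out of reach is approached as far as the arm can. A call with a gripper value outside its range is refused whole. The fingers move at their own pace and stop on an object; the grip force is fixed at half the most. Time passes only in rows, so rows that repeat a pose let the fingers close. It gives the time, the measured TCP pose, the force, the opening and the grip force at its end, in the units of the state.
- ctrl.get_obs(): the state, without advancing time (a new reading comes with each control period).
- ctrl.camera(name): name is "scene" or "side" or "wrist"; returns a dict with "img" (480x640x3 uint8, red, green, blue), "z_map" (480x640 float32, m along the optical axis (not along the pixel's ray), 0 where there is no reading), "fovy" (degrees; the focal length in pixels is half the picture's height over the tangent of half this angle, whatever the lens; pixels are square), "cx", "cy" (the principal point, pixels), "extrinsics" (4x4, takes a point from camera to world coordinates); the wrist camera has in their place "T_tool_cam" (4x4, takes a point from camera to tool coordinates, whose origin is the TCP and whose axes are the flange's). Camera axes: x right, y down, z forward; pixel columns grow to the right and rows downward; lengths in m; the calibration is good to about 2 mm. A picture is of the moment at which its call begins: read the wrist's pose just before it.
- ctrl.hand_in(): hands the job in; it is judged then, once.
The state is a dict: "time_s": time; "q": joint angles; "dq": joint speeds; "joint_efforts": joint torques, N m; "eef_pos": TCP position; "eef_rot": TCP orientation; "wrist_force": force on the tool from outside, world axes, zero at the start; "torque": the same for the moment, N m; "opening": opening from 0.0 (shut) to 1.0 (fully open); "grasp_force": force on a finger pad.
Only numpy, scipy, OpenCV 4.12 (cv2) and the standard library are available. Lean on these libraries where they do the work, as an engineer would, in place of code of your own. Each camera call takes 0.05 s, during which the arm holds its last target. There are 200 camera calls.

## Working session

There is one attempt and no reset: what is moved stays moved. The work goes in short steps, Python scripts to look and compute and a tool call to move; the robot and the scene stay as the last step left them, time stands still between calls to the robot, and variables do not carry over. Pictures are saved under pics/ and viewed, at most 10 in all, crops included, and the job is handed in when it is done.

Besides the shell and the picture viewer there is one more tool, called after ">>>" as name(argument=value, ...), one argument or row to a line, values as JSON. servo_tool: Moves the arm, as the interface text tells. Its arguments: {"type":"object","properties":{"series":{"type":"string"}},"required":["series"]}

```bash
mkdir -p pics; ls
cat > h.py <<'E'
import numpy as np, cv2
from bench import ctrl
from scipy.spatial.transform import Rotation as R
def cam(n):
    o=ctrl.get_obs(); c=ctrl.camera(n)
    if n=="wrist":
        T=np.eye(4); w=o["eef_rot"]; T[:3,:3]=R.from_quat([w[1],w[2],w[3],w[0]]).as_matrix(); T[:3,3]=o["eef_pos"]
        c["E"]=T@np.array(c["T_tool_cam"])
    else: c["E"]=np.array(c["extrinsics"])
    c["f"]=240/np.tan(np.radians(c["fovy"])/2)
    return c
def cloud(c):
    v,u=np.mgrid[:480,:640]; z=c["z_map"]
    P=np.stack([(u-c["cx"])/c["f"]*z,(v-c["cy"])/c["f"]*z,z],-1)
    return P@c["E"][:3,:3].T+c["E"][:3,3]
def ray(c,u,v):
    d=c["E"][:3,:3]@np.array([(u-c["cx"])/c["f"],(v-c["cy"])/c["f"],1]); return c["E"][:3,3],d
def proj(c,p):
    q=np.linalg.inv(c["E"])@np.append(p,1); return q[0]/q[2]*c["f"]+c["cx"],q[1]/q[2]*c["f"]+c["cy"]
def save(c,name): cv2.imwrite("pics/"+name,cv2.cvtColor(c["img"],cv2.COLOR_RGB2BGR))
E
python3 - <<'E'
from h import *
import pickle
for n in ("scene","side","wrist"):
    c=cam(n); save(c,n+"0.png"); pickle.dump(c,open(n+".pkl","wb")); print(n,c["E"].round(3).tolist(),c["fovy"],c["cx"],c["cy"])
print(ctrl.get_obs())
E
```

```text
pics
scene [[-0.157, 0.547, -0.822, 1.598], [0.987, 0.108, -0.117, 0.132], [0.025, -0.83, -0.557, 0.937], [0.0, 0.0, 0.0, 1.0]] 56.20175593270179 314.9947575025864 240.2963591722759
side [[1.0, -0.023, 0.017, 0.516], [-0.028, -0.609, 0.792, -1.096], [-0.008, -0.793, -0.61, 1.073], [0.0, 0.0, 0.0, 1.0]] 53.337874465943656 318.96419391997375 234.67706413378
wrist [[0.429, 0.856, 0.288, 0.172], [0.903, -0.406, -0.138, 0.555], [-0.001, 0.32, -0.947, 0.371], [0.0, 0.0, 0.0, 1.0]] 60.0841663059494 325.1497169535856 236.62571879786444
{'time_s': 0.15, 'q': array([ 9.20704840e-01,  1.81368367e-01,  1.60775440e+00,  3.98847841e-06,
        1.35379800e+00, -2.06300700e-01]), 'dq': array([-0.00051418, -0.00175826, -0.00111623, -0.00065438, -0.00032935,
       -0.00222925]), 'joint_efforts': array([ 2.04735406e-03, -4.45258319e+01, -3.51693213e+01, -1.09733321e-04,
        5.80816253e-03, -2.90404978e-05]), 'eef_pos': array([0.24663548, 0.51900075, 0.25560378]), 'eef_rot': array([-2.77508349e-04,  2.20079311e-01,  9.75481756e-01, -6.03295551e-04]), 'wrist_force': array([-1.0407643 , -0.61256601, -0.74464906]), 'torque': array([-0.023623  ,  0.02141363,  0.0061479 ]), 'grasp_force': 0.0, 'opening': 0.9983554068136596}
```

View pics/scene0.png

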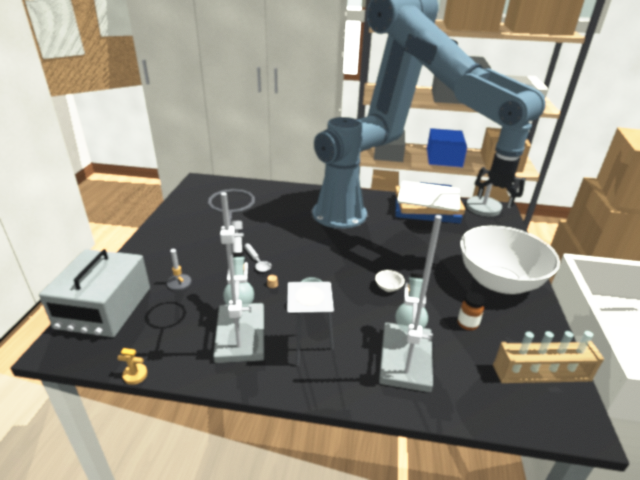

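View pics/side0.png

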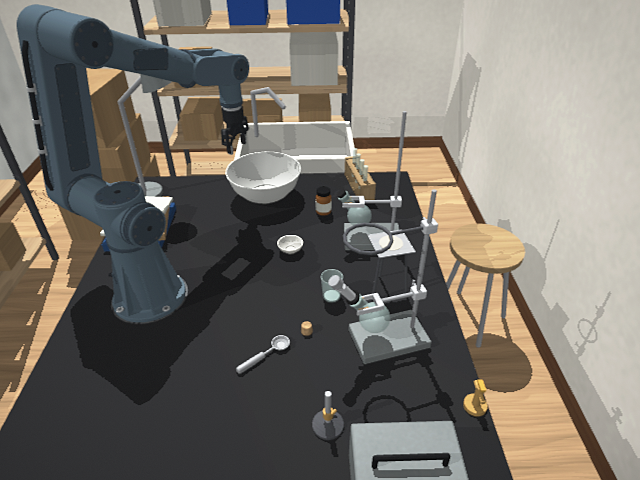

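The task's stand is the near one in the side view: knob at about (334,281), ring about (368,240). In the scene view the gauge is behind the rod at about (238,240). Next, measure it.

Run:
```python
from h import *
import pickle
c=pickle.load(open("side.pkl","rb")); P=cloud(c)
im=c["img"][215:345,300:450]; cv2.imwrite("pics/crop1.png",cv2.cvtColor(cv2.resize(im,None,fx=5,fy=4.6,interpolation=cv2.INTER_CUBIC),cv2.COLOR_RGB2BGR))
for v in range(272,312,3): print(v,[ (u,*P[v,u].round(3).tolist()) for u in range(328,366,6)])
Q=P.reshape(-1,3)
# ring by height, rod top, base
m=(abs(Q[:,2]-.385)<.012)&(Q[:,1]<.1)&(Q[:,0]>.3)&(Q[:,0]<.9); r=Q[m]; print(len(r),r.min(0),r.max(0),r.mean(0))
(cx,cy),rad=cv2.minEnclosingCircle(r[r[:,0]<r[:,0].min()+.12][:,:2].astype(np.float32)); print(cx,cy,rad)
m=(abs(Q[:,2]-.028)<.008)&(Q[:,1]<.0)&(Q[:,1]>-.45)&(Q[:,0]>.45)&(Q[:,0]<.95)
print(cv2.minAreaRect(Q[m][:,:2].astype(np.float32)))
```

```text
272 [(328, 0.566, 0.009, 0.076), (334, 0.585, 0.013, 0.071), (340, 0.603, -0.002, 0.085), (346, 0.63, 0.092, -0.001), (352, 0.651, 0.094, -0.003), (358, 0.671, 0.091, -0.002), (364, 0.689, 0.078, 0.009)]
275 [(328, 0.566, 0.007, 0.065), (334, 0.57, -0.229, 0.281), (340, 0.602, -0.011, 0.08), (346, 0.629, 0.074, 0.002), (352, 0.649, 0.07, 0.005), (358, 0.669, 0.075, -0.0), (364, 0.688, 0.071, 0.003)]
278 [(328, 0.567, 0.01, 0.05), (334, 0.57, -0.234, 0.275), (340, 0.585, -0.232, 0.272), (346, 0.628, 0.059, 0.002), (352, 0.648, 0.062, -0.001), (358, 0.667, 0.057, 0.002), (364, 0.687, 0.055, 0.004)]
281 [(328, 0.555, -0.238, 0.269), (334, 0.57, -0.246, 0.276), (340, 0.584, -0.244, 0.274), (346, 0.627, 0.047, 0.0), (352, 0.647, 0.049, -0.003), (358, 0.666, 0.043, 0.002), (364, 0.686, 0.046, -0.001)]
284 [(328, 0.564, -0.051, 0.081), (334, 0.569, -0.253, 0.272), (340, 0.584, -0.251, 0.271), (346, 0.626, 0.036, -0.003), (352, 0.646, 0.032, -0.0), (358, 0.665, 0.029, 0.002), (364, 0.685, 0.032, -0.001)]
287 [(328, 0.564, -0.051, 0.069), (334, 0.569, -0.251, 0.261), (340, 0.584, -0.251, 0.26
[... 1349 characters left out ...]
]
308 [(328, 0.563, -0.074, 0.002), (334, 0.582, -0.071, -0.001), (340, 0.6, -0.074, 0.001), (346, 0.619, -0.072, -0.001), (352, 0.636, -0.08, 0.006), (358, 0.633, -0.239, 0.173), (364, 0.648, -0.244, 0.177)]
311 [(328, 0.563, -0.085, 0.001), (334, 0.581, -0.086, 0.002), (340, 0.599, -0.084, -0.001), (346, 0.618, -0.085, -0.001), (352, 0.636, -0.089, 0.002), (358, 0.632, -0.25, 0.173), (364, 0.648, -0.246, 0.168)]
700 [ 0.58891179 -0.28094684  0.37459956] [ 0.81801028 -0.14501989  0.39693934] [ 0.68957976 -0.21406098  0.38850628]
0.6487173438072205 -0.2214345633983612 0.061018478125333786
((0.6901717185974121, -0.23555955290794373), (0.3895134925842285, 0.4602683484554291), 9.56641960144043)
```

View pics/crop1.png

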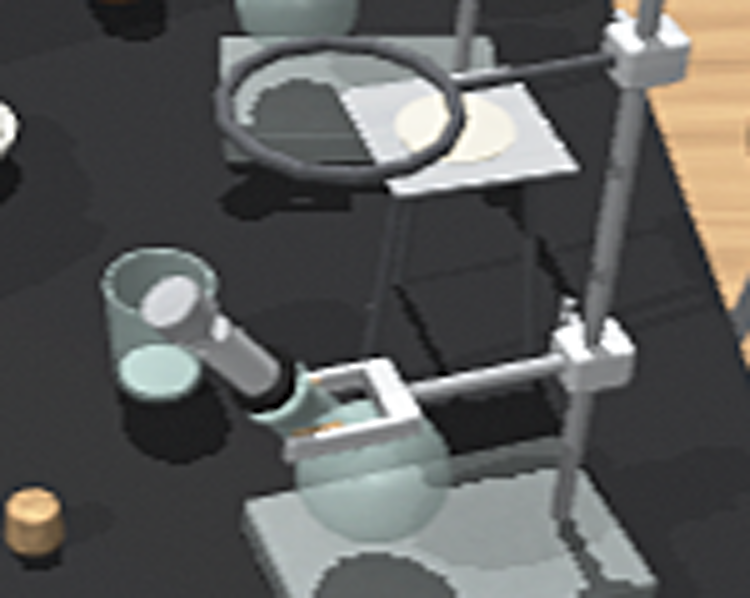

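Run:
```python
from h import *
import pickle
for n in ("side","scene"):
    c=pickle.load(open(n+".pkl","rb")); P=cloud(c); Q=P.reshape(-1,3)
    b=(Q[:,1]<-.1)&(Q[:,1]>-.42)&(Q[:,0]>.4)&(Q[:,0]<.95)
    r=Q[b&(abs(Q[:,2]-.385)<.02)&(Q[:,0]<.705)]
    A=np.c_[2*r[:,:2],np.ones(len(r))]; s=np.linalg.lstsq(A,(r[:,:2]**2).sum(1),rcond=None)[0]
    print(n,"ring",s[:2],np.sqrt(s[2]+s[0]**2+s[1]**2),len(r),r[:,2].mean())
    d=Q[b&(Q[:,2]>.24)&(Q[:,2]<.45)&(Q[:,0]>.72)]; print("rod",np.median(d,0),len(d), d.std(0))
    k=Q[b&(Q[:,2]>.245)&(Q[:,2]<.31)&(Q[:,0]<.62)]; print("knob",k.min(0),k.max(0),k.mean(0),len(k))
    g=Q[b&(Q[:,2]>.195)&(Q[:,2]<.245)&(Q[:,0]<.67)&(Q[:,0]>.56)]; print("barrel",g.mean(0),len(g))
    bs=Q[b&(abs(Q[:,2]-.028)<.006)]; print("base",cv2.minAreaRect(bs[:,:2].astype(np.float32)), len(bs))
```

```text
side ring [ 0.64683048 -0.22246499] 0.054149816072236144 465 0.389004289706934
rod [ 0.79409851 -0.18585367  0.38788356] 574 [0.01857274 0.00767183 0.0511461 ]
knob [ 0.55518489 -0.25794591  0.24534002] [ 0.60044464 -0.22500461  0.28447393] [ 0.57513312 -0.24420564  0.2688373 ] 195
barrel [ 0.61304917 -0.2380227   0.21656496] 242
base ((0.7379711866378784, -0.20430883765220642), (0.22344158589839935, 0.49524417519569397), 61.96253967285156) 2213
scene ring [ 0.65015051 -0.21964592] 0.05404956696727725 333 0.3874179944754538
rod [ 0.80164836 -0.17784524  0.3855455 ] 586 [0.01415179 0.00827692 0.05404648]
knob [ 0.56643849 -0.25341998  0.24505036] [ 0.60187397 -0.22231717  0.28264593] [ 0.58146927 -0.23539045  0.26872917] 98
barrel [ 0.61805807 -0.22625549  0.21666644] 205
base ((0.7466161251068115, -0.2045760452747345), (0.22127586603164673, 0.5120207667350769), 62.842071533203125) 2142
```

```bash
cat >> h.py <<'E'
az=np.radians(14.5); d=np.array([np.cos(az),np.sin(az),0])
def axis(az=az,t=35):
    t=np.radians(t); return np.array([-np.sin(t)*np.cos(az),-np.sin(t)*np.sin(az),np.cos(t)])
def goalR(a):
    z=-a; y=np.cross(z,[0,0,1.]); y/=np.linalg.norm(y)
    x=np.cross(y,z)
    if x[0]>0: x,y=-x,-y
    return np.c_[x,y,z]
def pose():
    o=ctrl.get_obs(); w=o["eef_rot"]; return o["eef_pos"],R.from_quat([w[1],w[2],w[3],w[0]]).as_matrix(),o
def move(p,Rg):
    p0,R0,o=pose(); print("shift mm",(1e3*R0.T@(p-p0)).round(1),"rotvec deg",np.degrees(R.from_matrix(R0.T@Rg).as_rotvec()).round(2))
E
python3 - <<'E'
from h import *
a=axis(); k=np.array([.578,-.239,.267]); Rg=goalR(a); print(Rg.round(3))
move(np.array([.45,.15,.42]),Rg); move(k+.15*a,Rg)
E
```

```text
[[-0.793 -0.25   0.555]
 [-0.205  0.968  0.144]
 [-0.574 -0.    -0.819]]
shift mm [-342.1 -246.2 -164.2] rotvec deg [-12.25 -33.6  -38.64]
shift mm [-558.7 -597.7 -133.6] rotvec deg [-12.25 -33.6  -38.64]
```

>>> servo_tool(
  series="-1 -30 -22 -80 0 0 0",
)

```text
time_s: 0.23
eef_pos: [0.2518, 0.5018, 0.2859]
eef_rot: [-0.004, 0.219, 0.976, -0.006]
wrist_force: [-0.8, -0.4, -1.2]
opening: 1.002
grasp_force: 0.0
```

I gave millimetres where metres were due; the one row moved only 35 mm, upward, so no harm. Recomputing in metres.

```bash
sed -i 's/"shift mm",(1e3\*R0.T@(p-p0)).round(1)/"shift m",(R0.T@(p-p0)).round(4)/' h.py
python3 - <<'E'
from h import *
a=axis(); k=np.array([.578,-.239,.267]); Rg=goalR(a)
move(np.array([.45,.15,.42]),Rg); move(k+.15*a,Rg)
E
```

```text
shift m [-0.3291 -0.2351 -0.1322] rotvec deg [-12.83 -34.09 -38.37]
shift m [-0.5453 -0.5866 -0.0981] rotvec deg [-12.83 -34.09 -38.37]
```

>>> servo_tool(
  series="-1 -0.033 -0.023 -0.013 0 -3 -3; -1 -0.066 -0.047 -0.026 -2 -6 -6; -1 -0.1 -0.07 -0.04 -3.5 -9.5 -10.5; -1 -0.132 -0.094 -0.053 -5 -13.5 -15; -1 -0.165 -0.118 -0.066 -6.4 -17 -19; -1 -0.198 -0.141 -0.08 -7.7 -20.5 -23; -1 -0.23 -0.165 -0.093 -9 -24 -27; -1 -0.263 -0.188 -0.106 -10.3 -27.3 -31; -1 -0.296 -0.21 -0.12 -11.5 -30.7 -34.5; -1 -0.329 -0.235 -0.132 -12.8 -34.1 -38.4; -1 -0.329 -0.235 -0.132 -12.8 -34.1 -38.4; -1 -0.329 -0.235 -0.132 -12.8 -34.1 -38.4",
)

```text
time_s: 1.23
eef_pos: [0.4543, 0.1428, 0.428]
eef_rot: [0.307, -0.114, 0.944, 0.038]
wrist_force: [-0.3, 0.9, 0.4]
opening: 1.004
grasp_force: 0.0
```

Run:
```python
from h import *
a=axis(); k=np.array([.578,-.239,.267]); Rg=goalR(a)
move(k+.15*a,Rg); print(pose()[2]["q"].round(2))
```

```text
shift m [ 0.0682 -0.4013 -0.0037] rotvec deg [-0.26  0.99 -0.61]
[-0.06 -0.58  2.01  0.2   1.11 -1.9 ]
```

>>> servo_tool(
  series="-1 0.007 -0.04 0 0 0 0; -1 0.014 -0.08 0 0 0 0; -1 0.02 -0.12 0 0 0 0; -1 0.027 -0.16 0 0 0 0; -1 0.034 -0.2 0 0 0 0; -1 0.041 -0.24 0 0 0 0; -1 0.048 -0.28 0 0 0 0; -1 0.054 -0.32 0 0 0 0; -1 0.061 -0.36 0 0 0 0; -1 0.068 -0.4 -0.004 0 0 0; -1 0.068 -0.4 -0.004 0 0 0; -1 0.068 -0.4 -0.004 0 0 0",
)

```text
time_s: 2.23
eef_pos: [0.4949, -0.2528, 0.3851]
eef_rot: [0.303, -0.116, 0.945, 0.043]
wrist_force: [-0.9, 1.1, 0.8]
opening: 1.0
grasp_force: 0.0
```

Run:
```python
from h import *
import pickle
c=cam("wrist"); save(c,"w1.png"); pickle.dump(c,open("w1.pkl","wb"))
a=axis(); k=np.array([.578,-.239,.267]); Rg=goalR(a)
move(k+.15*a,Rg)
for s in (k,k-.025*a,k-.083*a,k-.2*a): print(proj(c,s))
```

```text
shift m [-0.0003 -0.0089 -0.005 ] rotvec deg [ 0.38  0.66 -0.45]
(np.float64(311.42608075963403), np.float64(229.17707191134167))
(np.float64(312.281365100026), np.float64(218.24829942791757))
(np.float64(313.82437581972056), np.float64(198.53180013213895))
(np.float64(315.8259025137766), np.float64(172.9564109594396))
```

View pics/w1.png

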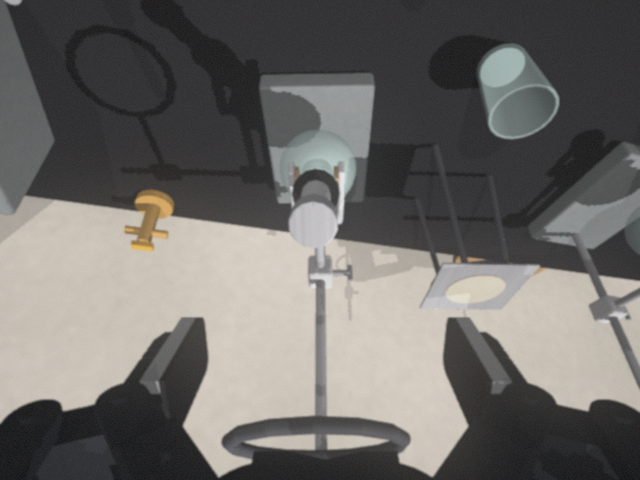

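Wrist view: knob face about (313,223), collar and neck behind it at (316,185), fingers straddling symmetric, ring at (317,437) behind. Get the knob's face plane and axis from the depth and contour.

Run:
```python
from h import *
import pickle
c=pickle.load(open("w1.pkl","rb")); P=cloud(c); zm=c["z_map"]
for v in range(195,252,4): print(v,zm[v,313].round(4),P[v,313].round(3),c["img"][v,313])
def ext(v): # row extents of nearer surface
    z0=zm[v,313]; u=np.where(abs(zm[v,270:360]-z0)<.02)[0]+270; return u.min(),u.max()
for v in range(170,250,6): print(v,ext(v))
a=axis()
m=np.zeros(zm.shape,bool); m[195:255,280:350]=1
zf=np.median(zm[215:230,305:320]); m&=(zm<zf+.012)&(zm>zf-.02)
Q=P[m]; Q=Q[(Q-np.median(Q,0))@a>-.006]
print(len(Q),"face centre",Q.mean(0), (Q.min(0)+Q.max(0))/2)
u,s,vt=np.linalg.svd(Q-Q.mean(0)); print(s,vt[2],a)
mm=m.astype(np.uint8); cn=max(cv2.findContours(mm,0,1)[0],key=cv2.contourArea); print(cv2.fitEllipse(cn))
```

```text
195 0.2723 [ 0.564 -0.241  0.25 ] [101 101 101]
199 0.2611 [ 0.557 -0.243  0.259] [104 103 104]
203 0.2571 [ 0.555 -0.243  0.264] [178 176 178]
207 0.2582 [ 0.558 -0.243  0.265] [195 193 196]
211 0.259 [ 0.56  -0.242  0.267] [195 195 196]
215 0.2612 [ 0.563 -0.241  0.267] [196 195 196]
219 0.2607 [ 0.564 -0.241  0.27 ] [194 193 196]
223 0.2625 [ 0.567 -0.241  0.271] [193 193 194]
227 0.2628 [ 0.568 -0.24   0.273] [197 194 199]
231 0.2639 [ 0.571 -0.24   0.274] [197 195 197]
235 0.2643 [ 0.572 -0.239  0.276] [194 192 196]
239 0.2662 [ 0.575 -0.238  0.277] [196 195 196]
243 0.2667 [ 0.577 -0.238  0.279] [197 196 198]
247 0.2669 [ 0.579 -0.238  0.281] [202 199 199]
251 1.5079 [ 1.588 -0.011 -0.407] [211 201 193]
170 (np.int64(304), np.int64(328))
176 (np.int64(298), np.int64(334))
182 (np.int64(295), np.int64(337))
188 (np.int64(304), np.int64(327))
194 (np.int64(310), np.int64(317))
200 (np.int64(298), np.int64(329))
206 (np.int64(293), np.int64(334))
212 (np.int64(291), np.int64(336))
218 (np.int64(289), np.int64(337))
224 (np.int64(289), np.int64(337))
230 (np.int64(289), np.int64(337))
236 (np.int64(293), np.int64(334))
242 (np.int64(298), np.int64(328))
248 (np.int64(300), np.int64(339))
1894 face centre [ 0.56620478 -0.24054179  0.27106408] [ 0.56716598 -0.24029873  0.26973776]
[0.34868666 0.34156765 0.04434251] [ 0.57817863  0.15046383 -0.80191652] [-0.55530667 -0.14361207  0.81915204]
((313.1993408203125, 221.2097930908203), (48.76432418823242, 52.32014465332031), 3.534344434738159)
```

Run:
```python
from h import *
a=axis(); k=np.array([.573,-.2393,.262]); move(k+.06*a,goalR(a))
```

```text
shift m [ 0.0076 -0.0086  0.0862] rotvec deg [ 0.38  0.66 -0.45]
```

>>> servo_tool(
  series="-1 0.007 -0.008 0.015 0.3 0.6 -0.4; -1 0.007 -0.008 0.035 0.3 0.6 -0.4; -1 0.007 -0.008 0.055 0.3 0.6 -0.4; -1 0.007 -0.008 0.075 0.3 0.6 -0.4; -1 0.007 -0.008 0.086 0.3 0.6 -0.4; -1 0.007 -0.008 0.086 0.3 0.6 -0.4; -1 0.007 -0.008 0.086 0.3 0.6 -0.4",
)

```text
time_s: 2.87
eef_pos: [0.5404, -0.2458, 0.3131]
eef_rot: [0.299, -0.122, 0.946, 0.038]
wrist_force: [0.3, 0.0, 0.9]
opening: 1.001
grasp_force: 0.0
```

```bash
cat > look.py <<'E'
from h import *
import sys,pickle
c=cam("wrist"); n=sys.argv[1]; save(c,n+".png"); pickle.dump(c,open(n+".pkl","wb"))
a=axis(); k=np.array([.573,-.2393,.262]); P=cloud(c); zm=c["z_map"]
f=proj(c,k+.011*a); print("expected face px",f)
u,v=int(f[0]),int(f[1]); z0=np.median(zm[v-8:v+8,u-8:u+8]); print("z0",z0)
D=(P-P[v-8:v+8,u-8:u+8].reshape(-1,3).mean(0))@a
m=((abs(D)<.004)&(np.linalg.norm(P-(k+.011*a),axis=-1)<.03)).astype(np.uint8)
cn=max(cv2.findContours(m,0,1)[0],key=cv2.contourArea); e=cv2.fitEllipse(cn); print(e)
uc,vc=e[0]; z=zm[int(vc)-6:int(vc)+6,int(uc)-6:int(uc)+6].mean()
o,dd=ray(c,uc,vc); fc=o+dd*z; kk=fc-.011*a
p0,R0,_=pose(); print("knob",kk,"in tool m",R0.T@(kk-p0)); print("axis in tool", R0.T@a)
E
python3 look.py w2
```

```text
expected face px (np.float64(319.1165161202026), np.float64(290.5444688766664))
z0 0.18260571
((319.944091796875, 289.4759521484375), (65.62785339355469, 69.81777954101562), 90.9186782836914)
knob [ 0.57189252 -0.23920169  0.26204314] in tool m [ 0.00341823 -0.00071304  0.06097417]
axis in tool [-2.60274535e-03 -2.59545516e-04 -9.99996579e-01]
```

View pics/w2.png

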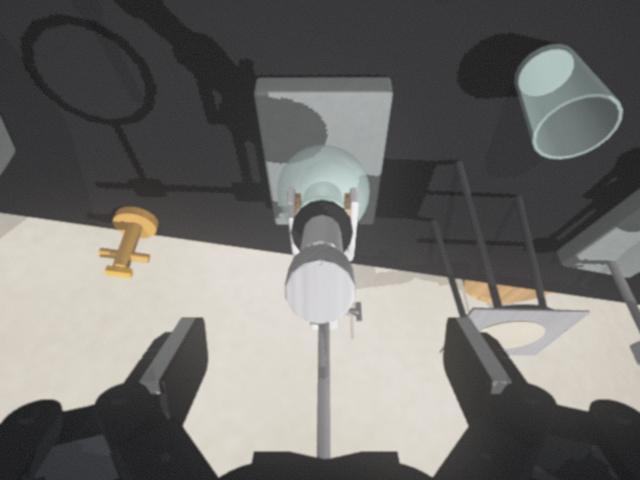

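The picture shows the knob at (320,290) between fingers whose inner edges are at 206 and 445. Check where the calibration puts the pads' middle in the tool frame, to remove its bias.

Run:
```python
from h import *
import pickle
c=pickle.load(open("w2.pkl","rb")); z=c["z_map"]; T=np.array(c["T_tool_cam"]); print(T.round(4).tolist())
v,u=np.mgrid[:480,:640]
P=np.stack([(u-c["cx"])/c["f"]*z,(v-c["cy"])/c["f"]*z,z],-1)@T[:3,:3].T+T[:3,3]
for v in (322,330,340,350):
    r=z[v]; L=[x for x in range(150,230) if 0<r[x]<.2]; Rr=[x for x in range(420,520) if 0<r[x]<.2]
    l,q=max(L),min(Rr); print(v,l,q,P[v,l-3].round(4),P[v,q+3].round(4),"mid",((P[v,l-3]+P[v,q+3])/2).round(4))
```

```text
[[0.0006, -0.9474, -0.3202, 0.0835], [1.0, 0.0005, 0.0004, 0.0006], [-0.0002, -0.3202, 0.9474, -0.1162], [0.0, 0.0, 0.0, 1.0]]
322 204 447 [ 0.0108 -0.0415  0.0081] [0.0101 0.0436 0.0094] mid [0.0105 0.001  0.0088]
330 205 446 [ 0.0074 -0.0417  0.0087] [0.0075 0.0433 0.0085] mid [0.0074 0.0008 0.0086]
340 206 445 [ 0.0035 -0.0416  0.0086] [0.0033 0.0434 0.0089] mid [0.0034 0.0009 0.0087]
350 207 444 [-0.0007 -0.0418  0.0088] [-0.0003  0.0432  0.0082] mid [-0.0005  0.0007  0.0085]
```

>>> servo_tool(
  series="-1 0.0034 -0.0016 0.005 0 0 0; -1 0.0034 -0.0016 0.018 0 0 0; -1 0.0034 -0.0016 0.03 0 0 0; -1 0.0034 -0.0016 0.042 0 0 0; -1 0.0034 -0.0016 0.052 0 0 0; -1 0.0034 -0.0016 0.058 0 0 0; -1 0.0034 -0.0016 0.058 0 0 0; -1 0.0034 -0.0016 0.058 0 0 0",
)

```text
time_s: 3.58
eef_pos: [0.5703, -0.2409, 0.2629]
eef_rot: [0.299, -0.121, 0.946, 0.038]
wrist_force: [0.8, -0.7, -0.6]
opening: 1.002
grasp_force: 0.0
```

```bash
python3 look.py w3; python3 -c "
from h import *; print(pose()[2]['eef_pos'],pose()[2]['wrist_force'])"
```

```text
expected face px (np.float64(325.70634625104276), np.float64(385.64166721999965))
z0 0.12841915
((326.5752258300781, 382.6641540527344), (88.52725982666016, 99.35346221923828), 89.34324645996094)
knob [ 0.57116947 -0.2395027   0.26163685] in tool m [0.00010918 0.00139893 0.00216083]
axis in tool [-2.09510670e-03  6.60151472e-05 -9.99997803e-01]
[ 0.57040484 -0.24114534  0.26346857] [ 0.91630512  0.55584366 -0.15936435]
```

View pics/w3.png

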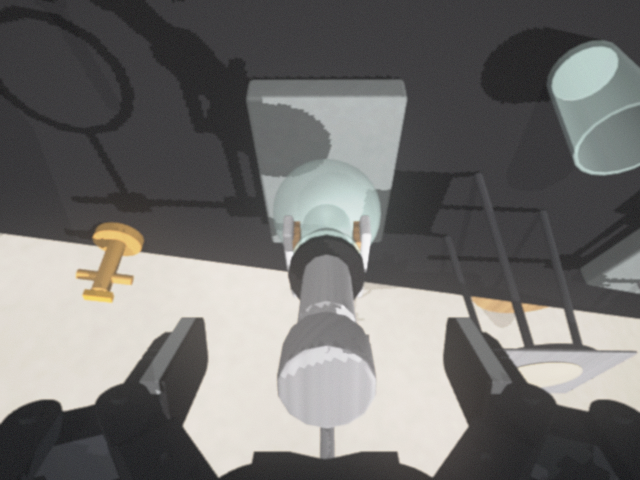

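The knob (326,383) sits centred between the pads (206/445). Close.

>>> servo_tool(
  series="-0.3 0 0.0004 0 0 0 0; -0.1 0 0.0004 0 0 0 0; 0 0 0.0004 0 0 0 0; 0.1 0 0.0004 0 0 0 0; 0.2 0 0.0004 0 0 0 0; 0.3 0 0.0004 0 0 0 0; 0.5 0 0.0004 0 0 0 0; 1 0 0.0004 0 0 0 0; 1 0 0.0004 0 0 0 0; 1 0 0.0004 0 0 0 0; 1 0 0.0004 0 0 0 0; 1 0 0.0004 0 0 0 0",
)

```text
time_s: 4.63
eef_pos: [0.5701, -0.2408, 0.2638]
eef_rot: [0.299, -0.121, 0.946, 0.038]
wrist_force: [-5.8, 0.9, 5.0]
opening: 0.358
grasp_force: 58.8
```

>>> servo_tool(
  series="1 0 0 0.0005 0 0 0; 1 0 0 0.001 0 0 0; 1 0 0 0.0015 0 0 0; 1 0 0 0.002 0 0 0; 1 0 0 0.0025 0 0 0; 1 0 0 0.003 0 0 0; 1 0 0 0.0035 0 0 0; 1 0 0 0.004 0 0 0; 1 0 0 0.0045 0 0 0; 1 0 0 0.005 0 0 0; 1 0 0 0.005 0 0 0; 1 0 0 0.005 0 0 0",
)

```text
time_s: 5.63
eef_pos: [0.5728, -0.2401, 0.26]
eef_rot: [0.299, -0.121, 0.946, 0.038]
wrist_force: [-9.5, 2.0, 7.2]
opening: 0.361
grasp_force: 59.1
```

```bash
cat > st.py <<'E'
from h import *
p,Rm,o=pose(); a=axis(); z=np.array([.5703,-.2409,.2634])
w=o["wrist_force"]; f=w@a; print("t",o["time_s"].__round__(2),"Fa",round(f,2),"Flat",(w-f*a).round(2),"s_mm",round((p-z)@a*1e3,2),"lat",((p-z)-((p-z)@a)*a).round(4),"open",round(o["opening"],3),"torque",o["torque"].round(2))
E
python3 st.py
```

```text
t 5.63 Fa 10.85 Flat [-3.45  3.54 -1.72] s_mm -4.27 lat [0.0001 0.0002 0.0001] open 0.361 torque [0.39 0.62 0.38]
```

>>> servo_tool(
  series="1 0 0 0.0005 0 0 0; 1 0 0 0.001 0 0 0; 1 0 0 0.0015 0 0 0; 1 0 0 0.002 0 0 0; 1 0 0 0.0025 0 0 0; 1 0 0 0.003 0 0 0; 1 0 0 0.003 0 0 0; 1 0 0 0.003 0 0 0",
)

```text
time_s: 6.3
eef_pos: [0.5743, -0.2398, 0.258]
eef_rot: [0.299, -0.122, 0.946, 0.038]
wrist_force: [-13.9, 2.2, 12.2]
opening: 0.356
grasp_force: 59.7
```

```bash
python3 st.py
```

```text
t 6.3 Fa 17.39 Flat [-4.29  4.74 -2.08] s_mm -6.75 lat [0.0002 0.0001 0.0002] open 0.356 torque [0.54 0.91 0.58]
```

>>> servo_tool(
  series="1 0 0 0.0005 0 0 0; 1 0 0 0.001 0 0 0; 1 0 0 0.0015 0 0 0; 1 0 0 0.002 0 0 0; 1 0 0 0.002 0 0 0; 1 0 0 0.002 0 0 0",
)

```text
time_s: 6.8
eef_pos: [0.5749, -0.24, 0.2582]
eef_rot: [0.299, -0.122, 0.946, 0.037]
wrist_force: [-29.8, 2.9, 25.0]
opening: 0.358
grasp_force: 61.6
```

```bash
python3 st.py
```

```text
t 6.8 Fa 36.62 Flat [-9.48  8.21 -4.99] s_mm -6.95 lat [ 0.0007 -0.0001  0.0005] open 0.358 torque [1.2  1.77 1.05]
```

Firm stop at 37 N with no further travel: home. Back off toward zero force, and take a side-view and wrist look.

>>> servo_tool(
  series="1 0 0 -0.0007 0 0 0; 1 0 0 -0.0014 0 0 0; 1 0 0 -0.002 0 0 0; 1 0 0 -0.0025 0 0 0; 1 0 0 -0.0025 0 0 0; 1 0 0 -0.0025 0 0 0",
)

```text
time_s: 7.3
eef_pos: [0.5741, -0.2398, 0.258]
eef_rot: [0.299, -0.121, 0.946, 0.038]
wrist_force: [-9.8, 2.5, 8.7]
opening: 0.353
grasp_force: 59.1
```

```bash
python3 st.py
python3 - <<'E'
from h import *
import pickle
c=cam("wrist"); pickle.dump(c,open("w4.pkl","wb"))
s=cam("side"); pickle.dump(s,open("s4.pkl","wb"))
A=cv2.resize(c["img"][120:360,230:430],(500,600),interpolation=cv2.INTER_CUBIC)
B=cv2.resize(s["img"][250:350,330:380],(300,600),interpolation=cv2.INTER_CUBIC)
cv2.imwrite("pics/c4.png",cv2.cvtColor(np.hstack([A,B]),cv2.COLOR_RGB2BGR))
E
```

```text
t 7.3 Fa 12.17 Flat [-3.    4.24 -1.29] s_mm -6.68 lat [0.0001 0.0001 0.0001] open 0.353 torque [0.34 0.71 0.35]
```

View pics/c4.png

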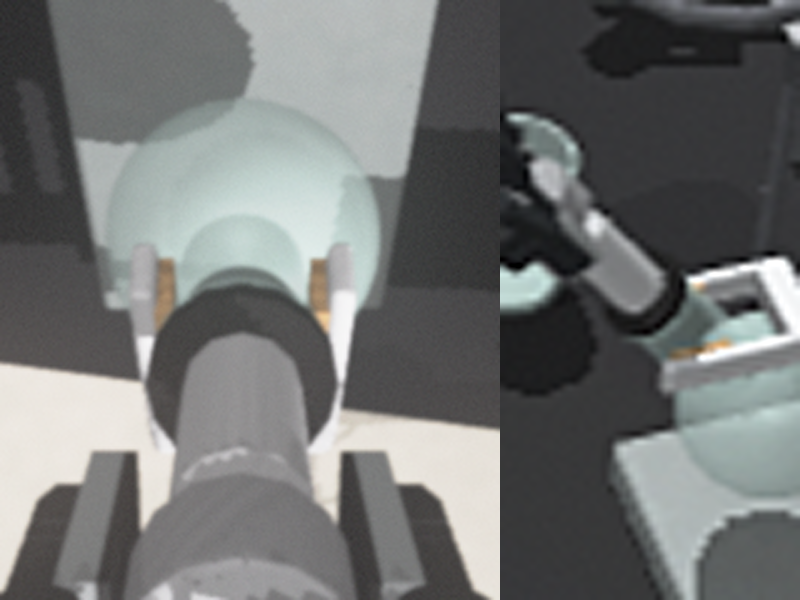

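Collar's underside lies on the glass rim (left crop about (245,285)); knob held between the pads. Ease to zero force.

>>> servo_tool(
  series="1 0 0 -0.0004 0 0 0; 1 0 0 -0.0008 0 0 0; 1 0 0 -0.0012 0 0 0; 1 0 0 -0.0012 0 0 0; 1 0 0 -0.0012 0 0 0",
)

```text
time_s: 7.82
eef_pos: [0.5738, -0.2397, 0.258]
eef_rot: [0.299, -0.121, 0.946, 0.038]
wrist_force: [0.6, 1.0, 0.6]
opening: 0.359
grasp_force: 59.2
```

```bash
python3 st.py
```

```text
t 7.82 Fa 0.02 Flat [0.59 1.02 0.58] s_mm -6.53 lat [-0.0001  0.0002 -0.0001] open 0.359 torque [0.02 0.14 0.03]
```

>>> servo_tool(
  series="1 0 0 -0.0008 0 0 0; 1 0 0 -0.0016 0 0 0; 1 0 0 -0.0024 0 0 0; 1 0 0 -0.0032 0 0 0; 1 0 0 -0.004 0 0 0; 1 0 0 -0.0048 0 0 0; 1 0 0 -0.0056 0 0 0; 1 0 0 -0.0064 0 0 0; 1 0 0 -0.0072 0 0 0; 1 0 0 -0.008 0 0 0; 1 0 0 -0.008 0 0 0; 1 0 0 -0.008 0 0 0",
)

```text
time_s: 8.82
eef_pos: [0.5692, -0.2409, 0.2647]
eef_rot: [0.299, -0.121, 0.946, 0.038]
wrist_force: [3.7, 1.8, -2.2]
opening: 0.359
grasp_force: 59.4
```

```bash
python3 st.py
```

```text
t 8.82 Fa -4.09 Flat [1.41 1.21 1.17] s_mm 1.67 lat [-0.0002  0.0002 -0.0001] open 0.359 torque [-0.06  0.14  0.01]
```

>>> servo_tool(
  series="1 0 0 -0.0008 0 0 0; 1 0 0 -0.0016 0 0 0; 1 0 0 -0.0024 0 0 0; 1 0 0 -0.0032 0 0 0; 1 0 0 -0.004 0 0 0; 1 0 0 -0.0048 0 0 0; 1 0 0 -0.0056 0 0 0; 1 0 0 -0.0064 0 0 0; 1 0 0 -0.0072 0 0 0; 1 0 0 -0.008 0 0 0; 1 0 0 -0.008 0 0 0; 1 0 0 -0.008 0 0 0",
)

```text
time_s: 9.82
eef_pos: [0.5647, -0.2421, 0.2712]
eef_rot: [0.299, -0.121, 0.946, 0.038]
wrist_force: [4.2, 1.4, -4.0]
opening: 0.359
grasp_force: 59.6
```

```bash
python3 st.py
```

```text
t 9.82 Fa -5.83 Flat [1.   0.51 0.77] s_mm 9.67 lat [-0.0002  0.0002 -0.0001] open 0.359 torque [-0.03  0.03  0.04]
```

>>> servo_tool(
  series="1 0 0 -0.0008 0 0 0; 1 0 0 -0.0016 0 0 0; 1 0 0 -0.0024 0 0 0; 1 0 0 -0.0032 0 0 0; 1 0 0 -0.004 0 0 0; 1 0 0 -0.0048 0 0 0; 1 0 0 -0.0056 0 0 0; 1 0 0 -0.0063 0 0 0; 1 0 0 -0.007 0 0 0; 1 0 0 -0.007 0 0 0",
)

```text
time_s: 10.65
eef_pos: [0.5608, -0.2431, 0.2769]
eef_rot: [0.299, -0.121, 0.946, 0.038]
wrist_force: [5.8, 0.5, -6.0]
opening: 0.36
grasp_force: 59.8
```

```bash
python3 st.py
python3 - <<'E'
from h import *
import pickle
c=cam("wrist"); pickle.dump(c,open("w5.pkl","wb"))
s=cam("side"); pickle.dump(s,open("s5.pkl","wb"))
A=cv2.resize(c["img"][200:400,270:380],(400,600),interpolation=cv2.INTER_CUBIC)
B=cv2.resize(s["img"][260:320,325:365],(400,600),interpolation=cv2.INTER_CUBIC)
cv2.imwrite("pics/c5.png",cv2.cvtColor(np.hstack([A,B]),cv2.COLOR_RGB2BGR))
E
```

```text
t 10.65 Fa -8.2 Flat [ 1.26 -0.65  0.74] s_mm 16.66 lat [-0.0003  0.0002 -0.0002] open 0.36 torque [-0.14  0.05 -0.05]
```

View pics/c5.png

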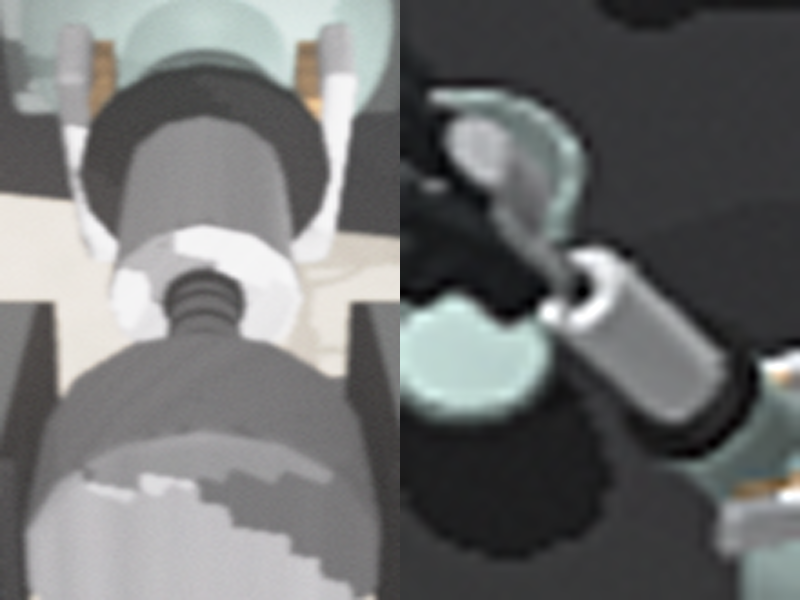

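The stem shows thin rings and the broad dark ring just at the barrel's mouth (left crop about (205,290)), about 7.8 N; the collar is still on the rim. Draw 1.7 mm more and hold.

>>> servo_tool(
  series="1 0 0 -0.0006 0 0 0; 1 0 0 -0.0012 0 0 0; 1 0 0 -0.0017 0 0 0; 1 0 0 -0.0017 0 0 0; 1 0 0 -0.0017 0 0 0; 1 0 0 -0.0017 0 0 0; 1 0 0 -0.0017 0 0 0; 1 0 0 -0.0017 0 0 0; 1 0 0 -0.0017 0 0 0; 1 0 0 -0.0017 0 0 0; 1 0 0 -0.0017 0 0 0; 1 0 0 -0.0017 0 0 0",
)

```text
time_s: 11.75
eef_pos: [0.5599, -0.2433, 0.2782]
eef_rot: [0.299, -0.121, 0.946, 0.038]
wrist_force: [6.4, 1.5, -5.8]
opening: 0.36
grasp_force: 59.9
```

```bash
python3 st.py
python3 - <<'E'
from h import *
c=cam("wrist")
A=cv2.resize(c["img"][200:400,270:380],(440,600),interpolation=cv2.INTER_CUBIC)
cv2.imwrite("pics/c6.png",cv2.cvtColor(A,cv2.COLOR_RGB2BGR))
E
```

```text
t 11.75 Fa -8.52 Flat [1.66 0.28 1.18] s_mm 18.22 lat [-0.0003  0.0002 -0.0002] open 0.36 torque [-0.14 -0.02 -0.1 ]
```

View pics/c6.png

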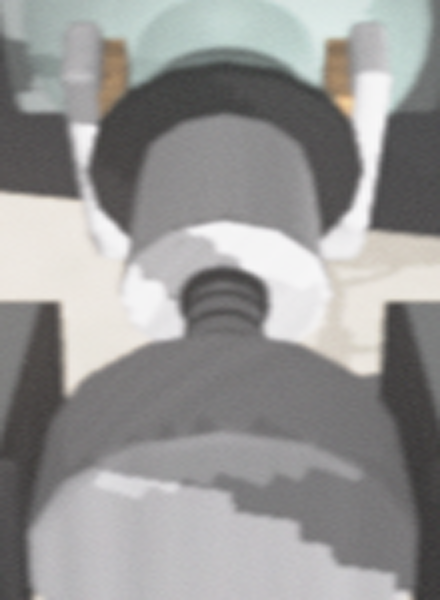

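The broad ring now stands at the mouth (225,280); displacement 24.75 mm and force 8.5 N agree. Hold another second, then ease back 0.8 mm per row.

>>> servo_tool(
  series="1 0 0 -0.0003 0 0 0; 1 0 0 -0.0003 0 0 0; 1 0 0 -0.0003 0 0 0; 1 0 0 -0.0003 0 0 0; 1 0 0 -0.0003 0 0 0; 1 0 0 -0.0003 0 0 0; 1 0 0 -0.0003 0 0 0; 1 0 0 -0.0003 0 0 0; 1 0 0 -0.0003 0 0 0; 1 0 0 -0.0003 0 0 0; 1 0 0 -0.0003 0 0 0; 1 0 0 -0.0003 0 0 0",
)

```text
time_s: 12.8
eef_pos: [0.5597, -0.2434, 0.2784]
eef_rot: [0.299, -0.121, 0.946, 0.038]
wrist_force: [7.4, 0.4, -5.9]
opening: 0.36
grasp_force: 59.9
```

```bash
python3 st.py
```

```text
t 12.8 Fa -9.0 Flat [ 2.36 -0.92  1.44] s_mm 18.51 lat [-0.0003  0.0002 -0.0002] open 0.36 torque [-0.13 -0.08 -0.09]
```

>>> servo_tool(
  series="1 0 0 0.0006 0 0 0; 1 0 0 0.0014 0 0 0; 1 0 0 0.0022 0 0 0; 1 0 0 0.003 0 0 0; 1 0 0 0.0038 0 0 0; 1 0 0 0.0046 0 0 0; 1 0 0 0.0054 0 0 0; 1 0 0 0.0062 0 0 0; 1 0 0 0.007 0 0 0; 1 0 0 0.0078 0 0 0; 1 0 0 0.0086 0 0 0; 1 0 0 0.0094 0 0 0",
)

```text
time_s: 13.8
eef_pos: [0.565, -0.2421, 0.2709]
eef_rot: [0.299, -0.121, 0.946, 0.038]
wrist_force: [3.9, 1.3, -4.6]
opening: 0.354
grasp_force: 60.0
```

>>> servo_tool(
  series="1 0 0 0.0008 0 0 0; 1 0 0 0.0016 0 0 0; 1 0 0 0.0024 0 0 0; 1 0 0 0.0032 0 0 0; 1 0 0 0.004 0 0 0; 1 0 0 0.0048 0 0 0; 1 0 0 0.0056 0 0 0; 1 0 0 0.0064 0 0 0; 1 0 0 0.0072 0 0 0; 1 0 0 0.008 0 0 0; 1 0 0 0.0088 0 0 0; 1 0 0 0.0094 0 0 0",
)

```text
time_s: 14.8
eef_pos: [0.5703, -0.2407, 0.2633]
eef_rot: [0.299, -0.121, 0.946, 0.038]
wrist_force: [1.2, 1.3, -1.8]
opening: 0.358
grasp_force: 60.1
```

```bash
python3 st.py
```

```text
t 14.8 Fa -2.35 Flat [-0.13  1.01  0.09] s_mm -0.09 lat [-0.0001  0.0002 -0.    ] open 0.358 torque [0.16 0.21 0.17]
```

>>> servo_tool(
  series="1 0 0 0.0008 0 0 0; 1 0 0 0.0016 0 0 0; 1 0 0 0.0024 0 0 0; 1 0 0 0.0032 0 0 0; 1 0 0 0.004 0 0 0; 1 0 0 0.0046 0 0 0; 1 0 0 0.0052 0 0 0; 1 0 0 0.0057 0 0 0; 1 0 0 0.0061 0 0 0; 1 0 0 0.0063 0 0 0; 1 0 0 0.0063 0 0 0; 1 0 0 0.0063 0 0 0",
)

```text
time_s: 15.8
eef_pos: [0.5737, -0.2398, 0.2582]
eef_rot: [0.299, -0.121, 0.946, 0.038]
wrist_force: [-0.1, 2.5, -0.0]
opening: 0.36
grasp_force: 60.4
```

```bash
python3 st.py
```

```text
t 15.8 Fa -0.34 Flat [-0.26  2.43  0.25] s_mm -6.35 lat [-0.0001  0.0002 -0.    ] open 0.36 torque [0.31 0.28 0.23]
```

>>> servo_tool(
  series="1 0 0 0.0003 0 0 0; 1 0 0 0.0006 0 0 0; 1 0 0 0.0006 0 0 0; 1 0 0 0.0006 0 0 0",
)

```text
time_s: 16.13
eef_pos: [0.574, -0.2398, 0.258]
eef_rot: [0.299, -0.121, 0.946, 0.038]
wrist_force: [-4.6, 2.4, 3.2]
opening: 0.359
grasp_force: 61.1
```

```bash
python3 st.py
```

```text
t 16.13 Fa 4.84 Flat [-1.91  3.09 -0.76] s_mm -6.6 lat [-0.      0.0001  0.    ] open 0.359 torque [0.46 0.55 0.38]
```

Gauge at zero with light contact. Open, then retreat along the axis.

>>> servo_tool(
  series="0.2 0 0 0 0 0 0; 0 0 0 0 0 0 0; -0.2 0 0 0 0 0 0; -0.4 0 0 0 0 0 0; -0.6 0 0 0 0 0 0; -0.8 0 0 0 0 0 0; -1 0 0 0 0 0 0; -1 0 0 0 0 0 0; -1 0 0 0 0 0 0; -1 0 0 0 0 0 0",
)

```text
time_s: 16.97
eef_pos: [0.5741, -0.2397, 0.2576]
eef_rot: [0.299, -0.121, 0.946, 0.038]
wrist_force: [0.2, 0.1, -0.9]
opening: 0.999
grasp_force: 0.0
```

```bash
python3 st.py
```

```text
t 16.97 Fa -0.9 Flat [-0.3   0.01 -0.2 ] s_mm -7.0 lat [-0.0001  0.0002 -0.0001] open 0.999 torque [-0.07  0.24 -0.01]
```

>>> servo_tool(
  series="-1 0 0 -0.005 0 0 0; -1 0 0 -0.015 0 0 0; -1 0 0 -0.03 0 0 0; -1 0 0 -0.045 0 0 0; -1 0 0 -0.06 0 0 0; -1 0 0 -0.075 0 0 0; -1 0 0 -0.09 0 0 0; -1 0 0 -0.105 0 0 0; -1 0 0 -0.12 0 0 0; -1 0 0 -0.12 0 0 0; -1 0 0 -0.12 0 0 0",
)

```text
time_s: 17.88
eef_pos: [0.5071, -0.2577, 0.3571]
eef_rot: [0.3, -0.121, 0.946, 0.036]
wrist_force: [-0.2, 0.8, 0.7]
opening: 1.002
grasp_force: 0.0
```

```bash
python3 st.py
python3 - <<'E'
from h import *
c=cam("wrist"); s=cam("side")
A=cv2.resize(c["img"][110:310,230:400],(400,470),interpolation=cv2.INTER_CUBIC)
B=cv2.resize(s["img"][180:415,220:420],(400,470),interpolation=cv2.INTER_CUBIC)
cv2.imwrite("pics/c7.png",cv2.cvtColor(np.hstack([A,B]),cv2.COLOR_RGB2BGR))
E
```

```text
t 17.88 Fa 0.51 Flat [0.12 0.92 0.24] s_mm 114.24 lat [ 0.0002 -0.0004  0.0001] open 1.002 torque [-0.03  0.28  0.02]
```

View pics/c7.png

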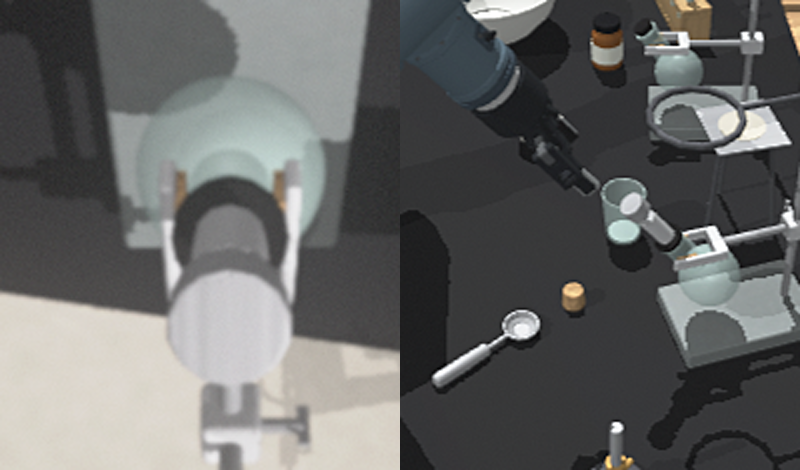

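The stopper is home, the gauge back at zero, the gripper clear, and the bystanders where they stood.

```bash
python3 -c "
from bench import ctrl; print(ctrl.hand_in())"
```

```text
the job is handed in; nothing more can be done
None
```

I pressed the stopper home to its firm stop (37 N), drew the gauge in line with the neck to about 8.3 N by travel (force reading at most 9.0 N), held it about 2 s without the stopper moving, eased it back to zero, let go and handed the job in at about 18 s; the verdict was not shown.

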